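Open the coolant valve and start the guarded pump

TASK

Get the coolant pump running: first turn the red winged valve key clockwise until its wings lie in line with the pipe, without knocking the pressure gauge beside it. Then flip the yellow guard cover right up until it stays open by itself, and press the green start button beneath it fully down, then let it go. Leave the valve open and the cover up, and leave the oil bottle, the wrench and the red tray where they are.

Things in the scene. Friction and masses are not known exactly. Their poses are not given: they have to be found in the camera images.
- console: green cast pump console fixed to the bench, 220 (x) x 170 (y) x 75 mm high; origin at the centre of its underside; its -x side is the front, where the cover's lip is; it stands on either side of the bench's middle and turned by up to about 20 degrees
- cover (a joint): angle of the yellow guard cover in rad: 0 closed (level), 2.0 fully open (leaning back against its stop). About 160 g; it falls shut when let go below about 1.5 and falls open to 2.0 and stays when past about 1.75. It covers the button when closed
- cover_hinge (a point): middle of the cover's hinge line, which runs along the console's y, 115 mm above the bench, 30 mm behind the console's centre; fixed to the console, same axes as the console. The cover is a 6 mm plate, 140 mm long from hinge line to its front edge and 120 mm wide, its mid-plane through the hinge line, with 26 mm deep side skirts and a 12 mm deep front skirt below its mid-plane
- cover_lip (a point): middle of the red finger lip that sticks out from the middle of the cover's front edge: 6 mm thick, 60 mm wide, reaching from 140 to 175 mm from the hinge line (this point is at 157 mm, mid-thickness). Free space of 112 mm lies below it down to the bench in front of the console. Moves and turns with the cover (x from the lip to the hinge, y along the hinge)
- start_top (a point): centre of the top of the green start button (44 mm across) under the cover, on the console's middle line, 75 mm in front of the hinge line and 99 mm above the bench when released; sprung, pressed straight down
- start (a joint): travel of the start button in m: 0 released, 0.008 fully down, which takes about 4 N; it springs back
- valve: brass coolant valve fixed to the bench, on the other side of the bench's middle from the console, turned by up to about 25 degrees; block 95 (x) x 70 (y) x 66 mm high with a pipe running along its x, 236 mm long over its flanges; origin at the centre of its underside
- key (a joint): angle of the red winged key in rad, growing clockwise seen from above: 0 closed (wings along the valve's y, across the pipe), 1.571 fully open (wings along the valve's x, in line with the pipe), with a stop at each end. It starts between 0.1 and 0.4. Friction about 0.09 Nm; it stays where it is left
- key_grip (a point): on the key's upright turning axis, at mid-height of its wings, 116 mm above the bench. The wings are one upright plate 90 mm long, 12 mm thick and 34 mm high (17 mm above and below this point). Turns with the key: the point's y lies along the wings, z up
- gauge: round pressure gauge, 48 mm across, face up, dark rim and white face, on the valve at +58 mm x and +58 mm y from the key's axis, so about 13 mm outside the circle swept by the wing tips; its origin lies on its axis at 55 mm and its top at 110 mm above the bench. Not to be knocked
- oil: bystander: upright blue oil bottle, 60 mm across, 150 mm high, origin at the centre of its underside
- wrench: bystander: steel wrench 180 mm long lying flat on the bench between the console and the valve, towards the robot, origin at its middle
- tray: bystander: open red tray 110 x 150 x 50 mm high, origin at the centre of its underside

How it is judged:
On the way, in this order (a step that is already met when the one before it is completed fails the run):
1. the valve key is turned open, wings in line with the pipe (value of joint key above 1.4 rad), for 0.2 s.
2. the guard cover is up and stays up with the robot off the console (value of joint cover above 1.75 rad and contact force between console and the fingers below 0.2 N and contact force between console and the arm below 0.2 N), for 0.3 s.
3. the start button is pressed fully down with the cover up (value of joint start above 0.0065 m and value of joint cover above 1.75 rad), for 0.1 s.
At the end, for the whole second after the job is handed in: the key is within 10 degrees of fully open (over 1.40 rad), the cover is open and staying (over 1.75 rad), and the button has been pressed at least 6.5 mm with the cover up and has sprung back (under 2 mm) (value of joint key above 1.4 rad and value of joint cover above 1.75 rad and value of joint start below 0.002 m); the robot touches nothing.
It fails at once if the start button pressed (over 4 mm) before the valve is open (value of joint start above 0.004 m and value of joint key below 1.4 rad).
It fails at once if the pressure gauge knocked (over 3 N) (contact force between gauge and the fingers above 3 N or contact force between gauge and the arm above 3 N).
It fails at once if the oil bottle, wrench or tray moved more than 20 mm (distance of any of oil, wrench, tray from where it was at the start of the episode above 0.02 m).
It also fails if it takes over 64 s, if anything falls off the work surface, if the arm or the gripper's body presses on something with over 40 N, if the wrist force passes 120 N, or if a joint passes its speed limit or range.

ROBOT

A 7-joint arm with a two-finger parallel gripper is mounted at the origin on the work surface. World frame = base frame: x ahead of the robot, y to its left, z up, the work surface at z = 0. Lengths are in m, angles in rad, forces in N, time in s.
With the tool pointing down it reaches from about 0.425 to 0.925 m from the base axis. Payload 6.8 kg.
Tool frame: the origin (TCP) lies between the finger pads; the fingertips stand 17 mm ahead of it and the grasp point (between the pads) lies 2 mm behind it; z points along the fingers, x is the direction in which the jaws open and shut, and the axes are right-handed (so a half turn about z gives the same grasp; the last joint's range is limited). The gripper opens to 85 mm and grips with 20 to 120 N. Pads are 22 mm wide; open, the fingers measure 114 mm over their backs; the gripper's body (76 mm by 85 mm) begins 54 mm behind the grasp point. The pads swing forward as they close: fully open they stand 13 mm farther back than shut.
Start: joints at [1.098, 0.477, 0.022, 1.555, -0.011, 1.109, -0.083], TCP at [0.241, -0.631, 0.248] pointing down, gripper open.
Joint ranges: [-2.96, 2.96], [-0.34, 2.1], [-1.41, 1.46], [0.24, 2.44], [-1.37, 4.51], [0.17, 1.92], [-2.96, 2.96]. Speed limits (rad/s): [2.39, 2.39, 3.14, 3.14, 3.14, 3.14, 3.14].

INTERFACE

Orientations are given as a unit quaternion [w, x, y, z].
In Python, from station import readout, read_camera, get_calibration, bot, models gives the robot as it stands.
- The arm moves only by the tool carry_out, never from a script. Its argument "deltas" is a list of rows, each a list of 2 entries, a list of its own where there are three numbers: the shift along the tool's x, y, z in cm, then the turn about the tool's z in degrees. A call has 1 to 10 rows; each row is the pose to reach, as a shift and turn from the pose measured when the call began, along the tool's axes at that moment; what a row does not reach only later rows make up. A row lasts 1/8 s, in which the tool goes at most 62.5 mm and 10.7 degrees, less where a joint would pass 70% of its speed; a pose out of reach is approached as far as the arm can. A call with a gripper value outside its range is refused whole. "hand" is the opening, from 0 (shut) to 1 (fully open), set as the call begins (left out, the last holds). The fingers move at their own pace and stop on an object; "newtons" is the grip in N (left out, the last holds). Time passes only in rows, so rows that repeat a pose let the fingers close. It gives the time, the measured TCP pose, the force and the opening at its end, in the units of the state.
- readout.get_obs(): the state, without advancing time (a new reading comes with each control period).
- read_camera(name): name is "scene" or "side" or "wrist"; returns the picture (420x560x3 uint8, red, green, blue); there is no depth.
- get_calibration(name): a dict with "fov_y" (degrees; the focal length in pixels is half the picture's height over the tangent of half this angle, whatever the lens; pixels are square), "cx", "cy" (the principal point, pixels), "D" ([k1, k2, p1, p2, k3] as OpenCV has them; the pictures are not rectified), "world_from_camera" (4x4, takes a point from camera to world coordinates). Camera axes: x right, y down, z forward; pixel columns grow to the right and rows downward; lengths in m; the calibration is good to about 2 mm. A picture is of the moment at which its call begins: read the wrist's pose just before it. get_calibration takes no time and is no camera call; for the wrist camera it gives the pose at the moment of the call.
- bot.hand_in(): hands the job in, once; it reports no verdict.
Trained networks look in the newest picture that a camera, given by its name, has taken for a name from the list of things; names that differ only in an ending like _2 or _b are one class to them, and where a whole thing is asked for, a point or a joint stands for the part that bears it (a point fixed in the world has none). Each returns a list of dicts, best first, with "score" (0 to 1); they miss things now and then, are a little off and sometimes report something else, mostly with a low value. They report only what shows in the picture. A call takes as long as a camera call.
- models.spot_in(query, camera): "centre" ([row, column] in pixels, amid what is visible of it).
The state is a dict: "t": time; "q": joint angles; "joint_vel": joint speeds; "joint_torque": joint torques, N m; "eef_pos": TCP position; "tool_rot": TCP orientation; "contact_force": force on the tool from outside, world axes, zero at the start; "torque": the same for the moment, N m; "gripper_width": opening from 0.0 (shut) to 1.0 (fully open).
Only numpy, scipy, OpenCV 4.12 (cv2) and the standard library are available. Lean on these libraries where they do the work, as an engineer would, in place of code of your own. Each camera call takes 0.05 s, during which the arm holds its last target. There are 200 camera calls.

## Working session

There is one attempt and no reset: what is moved stays moved. The work goes in short steps, Python scripts to look and compute and a tool call to move; the robot and the scene stay as the last step left them, time stands still between calls to the robot, and variables do not carry over. Pictures are saved under pics/ and viewed, about 8 in all and at most 12, crops included, and the job is handed in when it is done.

Besides the shell and the picture viewer there is one more tool, called after "Request:" by a JSON object that holds its "method" and its "body". carry_out: Moves the arm, as the interface text tells. Its arguments: {"type":"object","properties":{"deltas":{"type":"array"},"hand":{"type":"number"},"newtons":{"type":"number"}},"required":["deltas"]}

```bash
mkdir -p pics
cat > h.py <<'E'
import numpy as np, cv2
from station import readout, read_camera, get_calibration, bot, models
def cal(n):
    c=get_calibration(n); f=210/np.tan(np.radians(c['fov_y'])/2)
    return np.array([[f,0,c['cx']],[0,f,c['cy']],[0,0,1.]]),np.array(c['D'],float),np.array(c['world_from_camera'])
def ray(n,rc,C=None):
    K,D,T=C or cal(n); p=cv2.undistortPoints(np.array([[[rc[1],rc[0]]]],float),K,D)[0,0]
    d=T[:3,:3]@np.array([p[0],p[1],1]); return T[:3,3],d/np.linalg.norm(d)
def atz(n,rc,z,C=None):
    o,d=ray(n,rc,C); return o+d*(z-o[2])/d[2]
def proj(n,P,C=None):
    K,D,T=C or cal(n); W=np.linalg.inv(T)
    return cv2.projectPoints(np.array(P,float).reshape(-1,1,3),cv2.Rodrigues(W[:3,:3])[0],W[:3,3],K,D)[0][:,0]
def save(n,name,im=None):
    im=read_camera(n) if im is None else im
    cv2.imwrite(f'pics/{name}.png',cv2.cvtColor(im,cv2.COLOR_RGB2BGR)); return im
E
python3 - <<'E'
from h import *
a=save('scene','a0');b=save('side','b0')
for n in('scene','side'):
    print(n,cal(n)[2].round(2).tolist())
    for q in ['console','cover','cover_lip','valve','key','gauge','oil','wrench','tray']:
        r=models.spot_in(q,n)
        print(q,[(np.round(x['centre']).tolist(),round(x['score'],2)) for x in r[:2]])
o=readout.get_obs();print(o)
E
```

```text
scene [[0.58, 0.6, -0.55, 1.18], [0.82, -0.42, 0.4, -0.44], [0.01, -0.68, -0.73, 0.92], [0.0, 0.0, 0.0, 1.0]]
console [([229.0, 340.0], 0.55)]
cover [([203.0, 335.0], 0.64)]
cover_lip [([206.0, 336.0], 0.94)]
valve [([275.0, 241.0], 0.63)]
key [([260.0, 236.0], 0.58)]
gauge [([272.0, 268.0], 0.73)]
oil [([275.0, 125.0], 0.93)]
wrench [([209.0, 256.0], 0.84)]
tray [([168.0, 374.0], 0.97)]
side [[-0.97, -0.16, 0.19, 0.34], [-0.25, 0.64, -0.73, 0.82], [-0.0, -0.75, -0.66, 0.85], [0.0, 0.0, 0.0, 1.0]]
console [([263.0, 214.0], 0.6)]
cover [([249.0, 223.0], 0.56)]
cover_lip [([251.0, 224.0], 0.66)]
valve [([253.0, 224.0], 0.72), ([189.0, 262.0], 0.71)]
key [([168.0, 263.0], 0.63)]
gauge [([178.0, 233.0], 0.67)]
oil [([166.0, 264.0], 0.68), ([142.0, 329.0], 0.57)]
wrench [([251.0, 326.0], 0.89)]
tray [([384.0, 234.0], 0.75), ([253.0, 221.0], 0.63)]
{'t': 1.0, 'q': array([ 1.09788533,  0.47701988,  0.02242388,  1.55543369, -0.01149743,
        1.10925053, -0.08309429]), 'joint_vel': array([ 0.00042609,  0.00140973, -0.00072673, -0.00021275, -0.00025402,
        0.00072531, -0.00197262]), 'joint_torque': array([-1.40450588e-04, -5.96326876e+01,  1.60602294e+00, -2.81544954e+01,
        1.23563205e-02,  1.69971081e-03, -3.51536971e-05]), 'eef_pos': array([ 0.24081778, -0.63059545,  0.24828078]), 'tool_rot': array([ 4.52483576e-06,  8.23631980e-01, -5.67124643e-01,  7.46648443e-06]), 'contact_force': array([0.41096593, 0.01544504, 0.12714381]), 'torque': array([-0.01920126, -0.0333463 ,  0.03877211]), 'gripper_width': 1.0023665857895319}
```

Run:
```python
import cv2
a=cv2.imread('pics/a0.png');b=cv2.imread('pics/b0.png')
x=cv2.resize(a[130:350,80:440],(800,489),interpolation=cv2.INTER_CUBIC);cv2.imwrite('pics/a1.png',x)
x=cv2.resize(b[110:410,120:420],(600,600),interpolation=cv2.INTER_CUBIC);cv2.imwrite('pics/b1.png',x)
```

```text
(no output)
```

View pics/a1.png

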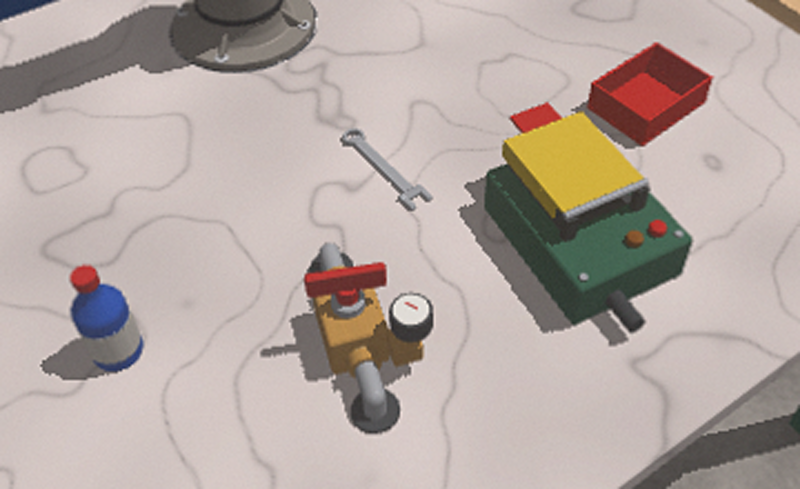

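View pics/b1.png

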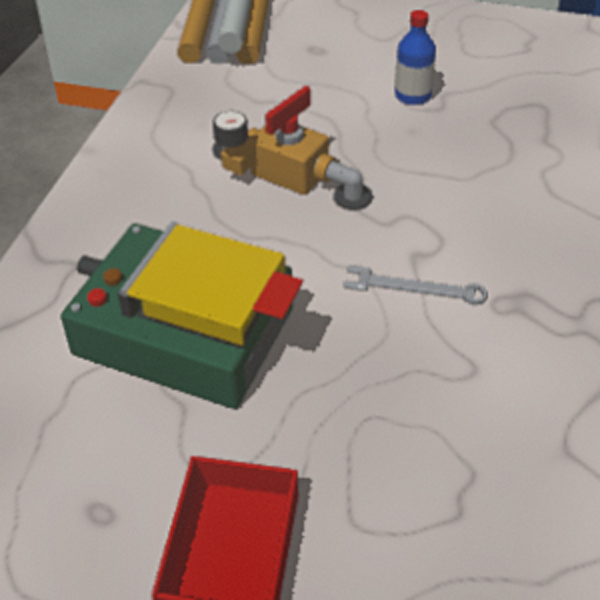

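The scene view shows the console on the robot's left (crop a: cover around (575,165), lip (537,118)), and the valve with its red key at (345,275) and gauge at (411,312). In the side view, the gauge is at (231,121) and the key at (288,107). Next I fit the poses to these corners.

```bash
cat > fit.py <<'E'
from h import *
from scipy.optimize import least_squares
A=lambda u,v:(80+u*.45,130+v*.45)
B=lambda u,v:(120+u/2,110+v/2)
CS={n:cal(n) for n in('scene','side')}
def R(a):return np.array([[np.cos(a),-np.sin(a),0],[np.sin(a),np.cos(a),0],[0,0,1]])
con=[('scene',A(503,148),(-.11,.06,.118)),('scene',A(583,114),(-.11,-.06,.118)),('scene',A(648,182),(.03,-.06,.118)),('scene',A(563,213),(.03,.06,.118)),
('scene',A(512,120),(-.145,.03,.118)),('scene',A(541,104),(-.145,-.03,.118)),
('side',B(285,258),(-.11,.06,.118)),('side',B(240,328),(-.11,-.06,.118)),('side',B(130,292),(.03,-.06,.118)),('side',B(177,222),(.03,.06,.118)),
('side',B(302,281),(-.145,.03,.118)),('side',B(281,316),(-.145,-.03,.118))]
# side: y+ or y- handled by trying both
def rc(p,flip=1):
    T=np.array([p[0],p[1],0]);r=[]
    for n,uv,P in con: r.append(proj(n,T+R(p[2])@(np.array(P)*[1,flip,1]),CS[n])[0]-uv)
    return np.ravel(r)
for f in(1,-1):
  for y0 in (0.2,-.2):
    s=least_squares(rc,[.65,y0,0],args=(f,),loss='soft_l1');print('console',f,s.x.round(4),s.cost, np.abs(s.fun).max())
val=[('scene',A(411,312),'g'),('side',B(231,121),'g'),('scene',A(306,278),1),('scene',A(385,268),-1),('side',B(309,90),1),('side',B(266,125),-1)]
def rv(p,f):
    T=np.array([p[0],p[1],0]);r=[]
    for n,uv,k in val:
        P=[.058,.058,.11] if k=='g' else R(-p[3])@np.array([0,f*k*.045,.133])
        r.append(proj(n,T+R(p[2])@P,CS[n])[0]-uv)
    return np.ravel(r)
for f in(1,-1):
  for y0 in (.2,-.2):
    s=least_squares(rv,[.65,y0,0,.25],args=(f,),loss='soft_l1');print('valve',f,s.x.round(4),s.cost,np.abs(s.fun).max())
for q,n,uv in[('oilbase','scene',A(118,358)),('trayc','scene',A(650,95)),('wr','scene',A(345,135)),('wr','scene',A(420,200)),('fl','scene',A(330,265)),('fl','scene',A(376,412)),('fl','side',B(352,198))]:
    print(q,atz(n,(uv[1],uv[0]),0,CS[n]).round(3))
E
python3 fit.py
```

```text
console 1 [0.6404 0.2288 0.8049] 377.0621305033902 71.65848373258586
console 1 [0.6404 0.2288 0.8049] 377.06213050125166 71.65847255084543
console -1 [ 0.6693  0.1538 -0.132 ] 19.35106782247607 4.311194692229066
console -1 [ 0.6693  0.1538 -0.132 ] 19.351067822477532 4.31119390537512
valve 1 [ 0.6288 -0.175  -0.2033  0.5777] 145.47213218742252 38.31490280246118
valve 1 [ 0.6242 -0.1654 -0.3401 -3.0629] 14.22365050847019 5.57890854377797
valve -1 [ 0.6242 -0.1654 -0.3401  0.0787] 14.223650508483335 5.578907919364326
valve -1 [ 0.6242 -0.1654 -0.3401  0.0787] 14.22365050861739 5.578902215558969
oilbase [ 0.495 -0.411  0.   ]
trayc [0.515 0.434 0.   ]
wr [0.324 0.005 0.   ]
wr [0.492 0.023 0.   ]
fl [ 0.518 -0.135  0.   ]
fl [ 0.728 -0.199  0.   ]
fl [ 0.523 -0.136  0.   ]
```

Request:
{"method": "carry_out", "body": {"deltas": [[[-3,-5.2,0],-4.5],[[-6,-10.5,0],-9],[[-9,-15.7,0],-13.5],[[-12,-21,0],-18],[[-15,-26.2,0],-22.5],[[-18,-31.4,0],-27],[[-20.8,-36.6,0],-31.5],[[-23.8,-41.9,0],-36],[[-26.8,-47.1,0],-40],[[-29.8,-52.4,0],-45]], "hand": 1, "newtons": 60}}

```text
t: 2.25
eef_pos: [0.6251, -0.164, 0.2486]
tool_rot: [0.0, 0.978, -0.208, 0.0]
contact_force: [0.3, -0.3, 0.1]
gripper_width: 1.002
```

Run:
```python
from h import *
o=readout.get_obs();print(o['t'],o['eef_pos'],o['tool_rot'],o['q'])
C=cal('wrist');im=save('wrist','w1')
print(C[2].round(3).tolist())
for q in['key','key_grip','gauge','valve']:
    for x in models.spot_in(q,'wrist')[:2]: print(q,x['centre'],x['score'],atz('wrist',x['centre'],.125,C).round(4))
hsv=cv2.cvtColor(im,cv2.COLOR_RGB2HSV);m=((hsv[...,0]<8)|(hsv[...,0]>172))&(hsv[...,1]>150)&(hsv[...,2]>60)
n,l,s,c=cv2.connectedComponentsWithStats(m.astype(np.uint8))
for i in range(1,n):
    if s[i,4]>150:
        r=cv2.minAreaRect(np.argwhere(l==i)[:,::-1].astype(np.float32));print(s[i],r)
```

```text
2.25 [ 0.62512496 -0.16398047  0.24858714] [ 1.93610370e-04  9.78195289e-01 -2.07686880e-01  3.15330435e-04] [ 0.39521437  0.45055039 -0.3233314   1.6105713   0.15596434  1.10530719
 -0.38655657]
[[0.915, -0.387, -0.117, 0.655], [-0.404, -0.875, -0.267, -0.096], [0.001, 0.292, -0.957, 0.374], [0.0, 0.0, 0.0, 1.0]]
key [209.3, 278.7] 0.66 [ 0.6244 -0.1673  0.125 ]
key_grip [202.3, 281.0] 0.6 [ 0.6281 -0.1631  0.125 ]
gauge [121.4, 346.6] 0.74 [ 0.6918 -0.1288  0.125 ]
valve [175.5, 297.4] 0.58 [ 0.6466 -0.1498  0.125 ]
[ 265  149   31  120 2118] ((280.0, 208.5), (119.0, 30.0), 90.0)
```

View pics/w1.png

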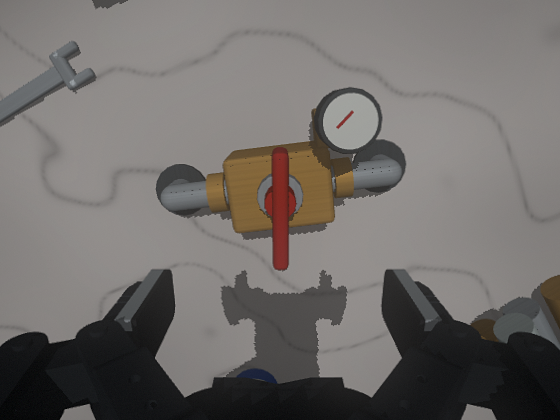

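Run:
```python
from h import *
C=cal('wrist')
a=atz('wrist',(150,280),.133,C);b=atz('wrist',(268,280),.133,C)
print(a,b,(a+b)/2,np.linalg.norm(a-b),np.degrees(np.arctan2(*(a-b)[1::-1])))
f1=atz('wrist',(189,182),.0,C);f2=atz('wrist',(166,380),0,C);print(f1,f2,(f1+f2)/2,np.linalg.norm(f1-f2),np.degrees(np.arctan2(*(f2-f1)[1::-1])))
g=atz('wrist',(118,349),.110,C);print(g)
```

```text
[ 0.64167083 -0.12898542  0.133     ] [ 0.60644413 -0.20855008  0.133     ] [ 0.62405748 -0.16876775  0.133     ] 0.08701410908189088 66.11896187420601
[ 0.52173357 -0.14136308  0.        ] [ 0.72467439 -0.20425292  0.        ] [ 0.62320398 -0.172808    0.        ] 0.21246201294659223 -17.217817367117206
[ 0.6949896  -0.13101367  0.11      ]
```

Request:
{"method": "carry_out", "body": {"deltas": [[[0,0.5,4],0],[[0,0.5,8],0],[[0,0.5,11],0],[[0,0.5,12.6],0],[[0,0.5,12.6],0]]}}

```text
t: 3.12
eef_pos: [0.6207, -0.1714, 0.1214]
tool_rot: [0.001, 0.978, -0.21, -0.001]
contact_force: [-1.1, 0.3, -0.1]
gripper_width: 0.998
```

Request:
{"method": "carry_out", "body": {"deltas": [[[0,0,0],0],[[0,0,0],0],[[0,0,0],0],[[0,0,0],0],[[0,0,0],0],[[0,0,0],0],[[0,0,0],0]], "hand": 0, "newtons": 60}}

```text
t: 4.0
eef_pos: [0.6231, -0.1724, 0.1224]
tool_rot: [0.001, 0.978, -0.21, 0.002]
contact_force: [5.7, -3.2, -1.8]
gripper_width: 0.125
```

Request:
{"method": "carry_out", "body": {"deltas": [[[0,0,0],7],[[-0.1,0,0],16],[[-0.1,0,0],25],[[-0.2,0,0],34],[[-0.2,-0.1,0],43],[[-0.2,-0.1,0],52],[[-0.3,-0.2,0],61],[[-0.3,-0.2,0],70],[[-0.3,-0.2,0],78],[[-0.3,-0.3,0],84]]}}

```text
t: 5.25
eef_pos: [0.6219, -0.1692, 0.1224]
tool_rot: [0.0, -0.585, 0.811, -0.002]
contact_force: [0.3, -3.0, -1.4]
gripper_width: 0.13
```

Run:
```python
from h import *
o=readout.get_obs();q=o['tool_rot'];print(o['eef_pos'],o['torque'],o['q'],np.degrees(2*np.arctan2(q[2],q[1])))
```

```text
[ 0.6218559  -0.16915485  0.12239935] [-0.63768548 -0.12509574  0.96572888] [ 0.1223432   0.55904113  0.06215102  1.74284947 -0.04075699  0.83701189
 -1.68999683] 251.58345510851862
```

Request:
{"method": "carry_out", "body": {"deltas": [[[0,0,0],0],[[0,0,0],0],[[0,0,0],-1]]}}

```text
t: 5.62
eef_pos: [0.6218, -0.1692, 0.1224]
tool_rot: [0.0, -0.592, 0.806, -0.002]
contact_force: [0.5, -1.7, -1.0]
gripper_width: 0.124
```

Request:
{"method": "carry_out", "body": {"deltas": [[[0,0,0],0],[[0,0,0],0],[[0,0,0],0],[[0,0,-4],0],[[0,0,-9],0],[[0,0,-13],0],[[0,0,-13],0]], "hand": 0.6}}

```text
t: 6.5
eef_pos: [0.6234, -0.1692, 0.2566]
tool_rot: [0.003, -0.592, 0.806, -0.005]
contact_force: [-0.4, 0.8, -0.3]
gripper_width: 0.601
```

Run:
```python
from h import *
o=readout.get_obs();print(o['eef_pos'],o['q'])
C=cal('wrist');im=save('wrist','w2')
hsv=cv2.cvtColor(im,cv2.COLOR_RGB2HSV);m=((hsv[...,0]<8)|(hsv[...,0]>172))&(hsv[...,1]>150)&(hsv[...,2]>60)
n,l,s,c=cv2.connectedComponentsWithStats(m.astype(np.uint8))
for i in range(1,n):
    if s[i,4]>300:
        pts=np.argwhere(l==i);print(s[i])
        r=cv2.minAreaRect(pts[:,::-1].astype(np.float32));bx=cv2.boxPoints(r)
        w=[atz('wrist',(p[1],p[0]),.133,C) for p in bx];print(r,np.round(w,3).tolist())
        for k in(0,1):
            d=w[k+1]-w[k];print(np.linalg.norm(d),np.degrees(np.arctan2(d[1],d[0])))
```

```text
[ 0.6234458  -0.16922392  0.25656741] [ 0.11419924  0.41595596  0.07213469  1.63323157 -0.03046883  1.08210467
 -1.67938687]
[ 264  139   30  120 2042]
((278.5, 198.5), (119.0, 29.0), 90.0) [[0.673, -0.175, 0.133], [0.667, -0.194, 0.133], [0.581, -0.169, 0.133], [0.588, -0.148, 0.133]]
0.01996033694094378 -107.22625490894006
0.08895041024273434 163.4568757029784
```

View pics/w2.png

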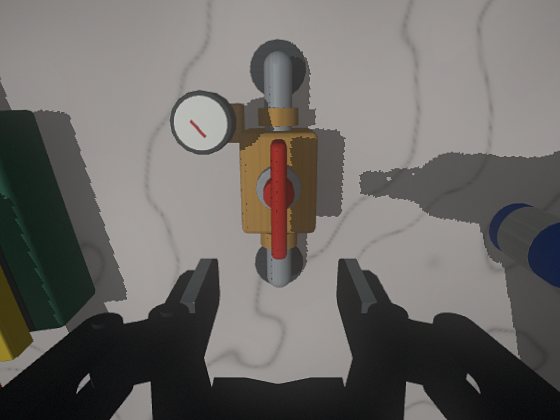

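The key wings now lie at -16.6° and the pipe at -17.2°, so the valve is open. Image w2 shows the wings in line with the pipe and the gauge untouched at (203,122). Next I go to the cover.

Request:
{"method": "carry_out", "body": {"deltas": [[[-5,2.5,-0.6],-2],[[-10,5,-1.2],-4],[[-15.3,7.5,-1.8],-5],[[-20.4,10,-2.4],-6],[[-25.5,12.5,-3],-8],[[-30.6,15.1,-3.3],-10],[[-30.6,15.1,-3.3],-10]], "hand": 1, "newtons": 30}}

```text
t: 7.42
eef_pos: [0.5665, 0.1748, 0.2841]
tool_rot: [0.001, -0.664, 0.748, -0.002]
contact_force: [0.5, 0.4, 0.2]
gripper_width: 1.001
```

Run:
```python
from h import *
o=readout.get_obs();q=o['tool_rot'];print(o['eef_pos'],np.degrees(2*np.arctan2(q[2],q[1])))
C=cal('wrist');im=save('wrist','w3')
np.save('C3.npy',np.array([*C],dtype=object),allow_pickle=True)
for k in['cover_lip','cover']:
    for x in models.spot_in(k,'wrist')[:2]: print(k,x['centre'],x['score'],atz('wrist',x['centre'],.118,C).round(4))
```

```text
[0.56653812 0.17483186 0.28409319] 263.23832776906494
cover_lip [105.3, 291.0] 0.9 [0.6345 0.1558 0.118 ]
cover [105.2, 288.4] 0.61 [0.6348 0.1578 0.118 ]
cover [105.6, 286.7] 0.56 [0.6346 0.1592 0.118 ]
```

View pics/w3.png

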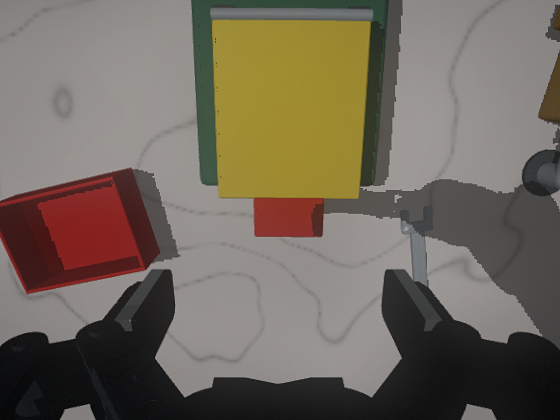

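The cover's yellow face has its corners at (218,197), (360,198), (371,20) and (212,20). The lip spans columns 255–323, with its front edge at row 236. The image looks nearly aligned.

Run:
```python
from h import *
from scipy.optimize import least_squares
C=cal('wrist')
pts=[((218,197),(-.11,.06)),((360,197.5),(-.11,-.06)),((371,21),(.03,-.06)),((212,21),(.03,.06)),((254.5,236.5),(-.145,.03)),((323.5,236.5),(-.145,-.03))]
def P(p,xy,z=.118):
    c,s=np.cos(p[2]),np.sin(p[2]);return [p[0]+c*xy[0]-s*xy[1],p[1]+s*xy[0]+c*xy[1],z]
f=lambda p:np.ravel([proj('wrist',P(p,xy),C)[0]-uv for uv,xy in pts])
s=least_squares(f,[.67,.154,-.13]);p=s.x
print(p,np.degrees(p[2]),s.fun.round(1))
print('grip',P(p,(-.135,0)),'hinge',P(p,(.03,0)),'btn',P(p,(-.045,0)))
```

```text
[ 0.66953003  0.14292063 -0.12940067] -7.414112380326142 [ 0.4  2.4  0.2  2.1  0.9 -2.4 -1.3 -3.4  0.   1.6 -0.2  1.7]
grip [np.float64(0.5356587083273805), np.float64(0.16034100968792128), 0.118] hinge [np.float64(0.6992792108091966), np.float64(0.13904943464993902), 0.118] btn [np.float64(0.6249062551356439), np.float64(0.1487274233035673), 0.118]
```

The fit disagrees with the direct ray. The arm may have still been settling, so I redo it with the calibration stored at picture time.

Run:
```python
from h import *
from scipy.optimize import least_squares
o=readout.get_obs();q=o['tool_rot'];print(o['eef_pos'],np.degrees(2*np.arctan2(q[2],q[1])))
C=tuple(np.load('C3.npy',allow_pickle=True));C=tuple(np.array(c,float) for c in C)
print((cal('wrist')[2]-C[2]).round(4)[:3,3])
pts=[((218,197),(-.11,.06)),((360,197.5),(-.11,-.06)),((371,21),(.03,-.06)),((212,21),(.03,.06)),((254.5,236.5),(-.145,.03)),((323.5,236.5),(-.145,-.03))]
def P(p,xy,z=.118):
    c,s=np.cos(p[2]),np.sin(p[2]);return np.round([p[0]+c*xy[0]-s*xy[1],p[1]+s*xy[0]+c*xy[1],z],6)
f=lambda p:np.ravel([proj('wrist',P(p,xy),C)[0]-uv for uv,xy in pts])
s=least_squares(f,[.67,.154,-.13],diff_step=1e-3);p=s.x
print(p,np.degrees(p[2]),s.fun.round(1))
print('grip',P(p,(-.135,0)),'hinge',P(p,(.03,0)),'btn',P(p,(-.045,0)))
```

```text
[0.56860226 0.16724365 0.28417771] 262.6111023780093
[ 0.0019 -0.0079  0.0002]
[ 0.66753975  0.15224021 -0.11864259] -6.79771995356839 [ 0.3  2.4  0.2  2.2  1.1 -2.6 -1.3 -3.4 -0.   1.6 -0.3  1.8]
grip [0.533489 0.168219 0.118   ] hinge [0.697329 0.148689 0.118   ] btn [0.622856 0.157567 0.118   ]
```

Request:
{"method": "carry_out", "body": {"deltas": [[[0.3,3.5,2],0],[[0.3,3.5,6],0],[[0.3,3.5,10],0],[[0.3,3.5,14],0],[[0.3,3.5,16.7],0],[[0.3,3.5,16.7],0],[[0.3,3.5,16.7],0]]}}

```text
t: 8.45
eef_pos: [0.5351, 0.1671, 0.1178]
tool_rot: [0.001, -0.659, 0.752, -0.004]
contact_force: [-0.0, 0.2, 0.6]
gripper_width: 1.002
```

Run:
```python
from h import *
o=readout.get_obs();print(o['eef_pos'],o['contact_force'])
im=save('wrist','w4');o=readout.get_obs();print(o['eef_pos'])
```

```text
[0.53513726 0.16712502 0.11782767] [-0.03395031  0.2194946   0.57070393]
[0.53536921 0.16751868 0.11826101]
```

View pics/w4.png

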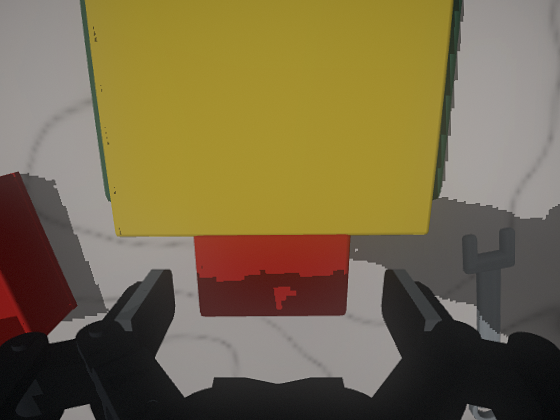

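w4 shows the lip (columns 195–350, rows 235–315) between the pads (inner edges near columns 173 and 383), about 2 mm off centre. I shift and close.

Request:
{"method": "carry_out", "body": {"deltas": [[[-0.2,0,0],0],[[-0.2,0,0],0],[[-0.2,0,0],0],[[-0.2,0,0],0],[[-0.2,0,0],0],[[-0.2,0,0],0]], "hand": 0, "newtons": 30}}

```text
t: 9.25
eef_pos: [0.5364, 0.1693, 0.1199]
tool_rot: [0.002, -0.66, 0.752, -0.005]
contact_force: [-1.0, -2.3, 7.6]
gripper_width: 0.693
```

Request:
{"method": "carry_out", "body": {"deltas": [[[0,-0.1,-1.6],0],[[0,-0.3,-3.2],0],[[0,-0.7,-4.8],0],[[0,-1.3,-6.3],0],[[0,-2,-7.8],0],[[0,-2.8,-9.2],0],[[0,-3.8,-10.4],0],[[0,-4.9,-11.6],0],[[0,-6.1,-12.7],0],[[0,-7.4,-13.6],0]]}}

```text
t: 10.5
eef_pos: [0.6084, 0.1602, 0.257]
tool_rot: [0.001, -0.66, 0.751, -0.004]
contact_force: [1.7, -0.8, -4.4]
gripper_width: 0.688
```

Request:
{"method": "carry_out", "body": {"deltas": [[[0,-1.6,-0.7],0],[[0,-3.1,-1.4],0],[[0,-4.6,-1.9],0],[[0,-6.2,-2.3],0],[[0,-7.8,-2.5],0],[[0,-9.4,-2.5],0],[[0,-11,-2.4],0],[[0,-12.6,-2.1],0],[[0,-13.7,-1.8],0],[[0,-13.7,-1.8],0]]}}

```text
t: 11.75
eef_pos: [0.7461, 0.1428, 0.279]
tool_rot: [0.003, -0.66, 0.752, -0.005]
contact_force: [1.0, -0.9, 6.2]
gripper_width: 0.675
```

Run:
```python
from h import *
im=save('side','s5')
x=cv2.resize(im[60:360,80:380],(600,600));save('','s5',x)
```

```text
(no output)
```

View pics/s5.png

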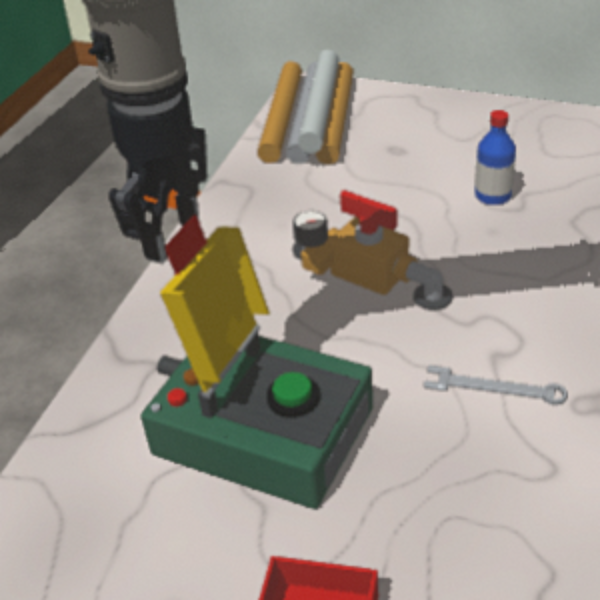

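The picture shows the cover leaning back past upright, the button exposed, and the valve key in line with the pipe. I release and rise.

Request:
{"method": "carry_out", "body": {"deltas": [[[0,0,0],0],[[0,0,0],0],[[0,0,0],0],[[0,0,0],0],[[0,0,-1],0],[[0,0,-3],0],[[0,0,-6],0],[[0,0,-8],0],[[0,0,-8],0],[[0,0,-8],0]], "hand": 1}}

```text
t: 13.05
eef_pos: [0.7447, 0.1431, 0.3587]
tool_rot: [0.003, -0.66, 0.752, -0.005]
contact_force: [0.6, 0.0, -0.7]
gripper_width: 0.998
```

Run:
```python
from h import *
o=readout.get_obs();q=o['tool_rot'];print(o['eef_pos'],np.degrees(2*np.arctan2(q[2],q[1])))
im=save('side','s6');x=cv2.resize(im[60:360,80:380],(600,600));save('','s6',x)
print(models.spot_in('start_top','side')[:1],models.spot_in('start_top','scene')[:1])
read_camera('scene');r=[(n,models.spot_in('start',n)[:1]) for n in('side','scene')];print(r)
for n,v in r:
    if v: print(atz(n,v[0]['centre'],.097))
print('console', [ .6675+np.cos(-.1186)*-.045, .1522+np.sin(-.1186)*-.045])
```

```text
[0.74469178 0.1430958  0.35872371] 262.55303336491176
[{'centre': [256.5, 224.1], 'score': 0.82}] []
[('side', [{'centre': [254.4, 224.7], 'score': 0.65}]), ('scene', [{'centre': [203.3, 335.9], 'score': 0.57}])]
[0.6237932  0.16404223 0.097     ]
[0.6196368 0.1653666 0.097    ]
console [np.float64(0.6228161133028342), np.float64(0.1575244971250671)]
```

View pics/s6.png

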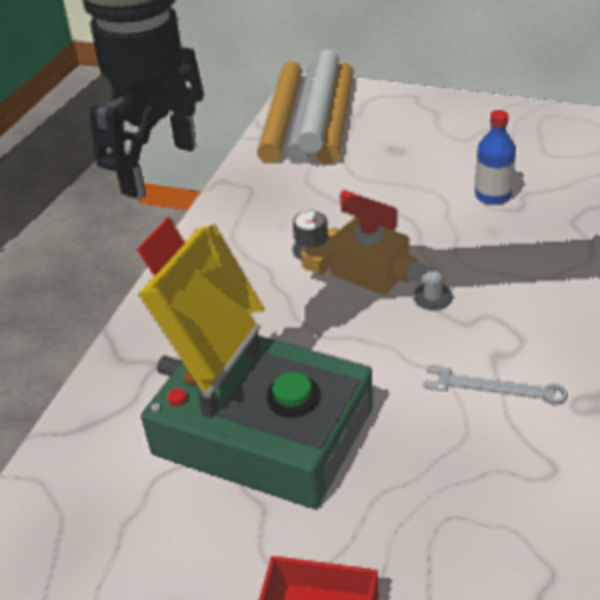

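Request:
{"method": "carry_out", "body": {"deltas": [[[0,4,0],0],[[0,9,0],0],[[-0.1,12.4,2],0],[[-0.1,12.4,8],0],[[-0.1,12.4,14],0],[[-0.1,12.4,19],0],[[-0.1,12.4,22.5],0],[[-0.1,12.4,23],0],[[-0.1,12.4,23],0]], "hand": 0}}

```text
t: 14.48
eef_pos: [0.6247, 0.1595, 0.1279]
tool_rot: [0.003, -0.66, 0.752, -0.005]
contact_force: [-0.1, 0.1, -0.4]
gripper_width: 0.001
```

Request:
{"method": "carry_out", "body": {"deltas": [[[0,0,1],0],[[0,0,1.5],0],[[0,0,1.8],0],[[0,0,2],0],[[0,0,2],0],[[0,0,2],0]]}}

```text
t: 15.22
eef_pos: [0.6256, 0.1597, 0.1085]
tool_rot: [0.004, -0.66, 0.752, -0.005]
contact_force: [2.8, 0.4, 4.0]
gripper_width: 0.002
```

Request:
{"method": "carry_out", "body": {"deltas": [[[0,0,0.2],0],[[0,0,0.4],0],[[0,0,0.4],0],[[0,0,0.4],0]]}}

```text
t: 15.72
eef_pos: [0.6258, 0.1598, 0.1077]
tool_rot: [0.004, -0.66, 0.752, -0.005]
contact_force: [-6.9, -1.8, 25.7]
gripper_width: 0.0
```

Force jumped to 26 N with no further travel, so the button is on its stop. I let go and rise.

Request:
{"method": "carry_out", "body": {"deltas": [[[0,0,-1],0],[[0,0,-4],0],[[0,0,-9],0],[[0,0,-14],0],[[0,3,-17],0],[[0,5,-18],0],[[0,5,-18],0],[[0,5,-18],0]]}}

```text
t: 16.73
eef_pos: [0.5738, 0.1662, 0.286]
tool_rot: [0.003, -0.659, 0.752, -0.005]
contact_force: [0.5, -0.0, 0.1]
gripper_width: -0.002
```

Run:
```python
from h import *
a=save('side','s7')[60:360,80:380];b=read_camera('scene')[110:350,140:440]
save('','f7',np.hstack([cv2.resize(a,(400,400)),cv2.resize(b,(400,400))]))
o=readout.get_obs();print(o['t'],o['eef_pos'],o['contact_force'])
```

```text
16.825 [0.57412024 0.16615281 0.28581857] [-0.04168839  0.32089197 -0.58542969]
```

View pics/f7.png

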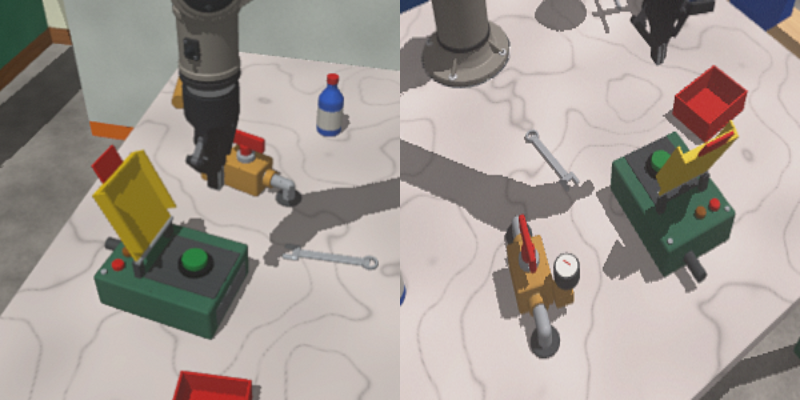

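The cover is up, the button is back up, the key is in line with the pipe, and the wrench, tray and bottle look unmoved. I hand in.

```bash
python3 -c "
from station import bot
print(bot.hand_in())"
```

```text
the job is handed in; nothing more can be done
None
```

The job is done and was handed in at about 17 s of the 64 s allowed; no verdict was reported.

- **Valve:** I turned the key about 83° clockwise to its stop. The wings measured -16.6° against the pipe's -17.2°, and in the pictures the gauge looks untouched.
- **Cover:** I held the lip by its side edges, swung it past upright and let go. It fell open and stays there without the robot touching it.
- **Button:** I pressed it with the fingers shut. The first push stopped at about 7.5 mm and 4 N, and a second push reached 26 N with almost no more travel, so it was on its stop. The last picture shows it sprung back up.
- **Last checks:** The arm was clear of everything, with contact force near zero. The oil bottle, wrench and tray look unmoved; I judged that by eye and did not measure it.
- **Disagreements:** One position fit for the console was about 1 cm off because the arm was still settling; I redid it with the calibration from the moment of the picture. The networks' button position was about 7 mm to the side of my fit, so I pressed between the two.

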